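# Feel for the chamfered end and rack the drift pins alike

## Task

The two dark steel drift pins lying on the counter each have one chamfered end and one square end. Take them one at a time: press an end into the slanting bore of the gauge block held in the vise to feel which end is chamfered, then lay the pin gently in a free slot of the wooden rack, chamfered end towards the dark stop board and pushed up until its nose is fully home in the notch, before you fetch the other and do the same. Leave the other things on the counter alone.

Things in the scene. Friction and masses are not known exactly. Their poses are not given: they have to be found in the camera images.
- pin_a_center (a point): centre of a loose dark steel pin lying on the counter: octagonal bar, 20 mm across flats, 110 mm long, 0.18-0.33 kg, flats facing down and to the sides. x runs along it, z up. One end is square, full width; the other has a chamfer 12 mm long narrowing it to 10 mm. Not told whether +x or -x is the chamfered end (it differs between pins): feel for it in the gauge
- pin_b_center (a point): centre of a loose dark steel pin lying on the counter: octagonal bar, 20 mm across flats, 110 mm long, 0.18-0.33 kg, flats facing down and to the sides. x runs along it, z up. One end is square, full width; the other has a chamfer 12 mm long narrowing it to 10 mm. Not told whether +x or -x is the chamfered end (it differs between pins): feel for it in the gauge
- gauge_mouth (a point): centre of the mouth of the gauge's bore, 125 mm above the counter. z points straight out of the bore, 35 deg above level, roughly to the robot's left; y is level. A pin's square end is stopped at the mouth (pin centre 55 mm out along z); a chamfered end slips in about 8.5 mm (pin centre about 46.5 mm out) before it binds. A gripper holding the pin crosswise leans 35 deg from vertical there
- gauge: steel gauge block 44 x 44 x 30 mm, fixed, clamped at a slant between the vise's brass jaws; origin at the centre of its lower face, z along the bore, y level. In the middle of its upper face is a plain round bore, 17 mm wide, 20 mm deep. The jaws stand 22 mm to either side in y, their tops 4 mm below the mouth's centre
- vise: small green bench vise, fixed, foot 100 x 150 mm, 121 mm high to the jaw tops; its screw and bar reach 100 mm to its -y side; origin under its centre, z up, the gauge's bore faces its +x side
- rack: fixed wooden rack, 130 x 150 mm; origin on the counter between its slots, x along them, z up. Cross bars, 12 mm thick, at x = -34 and +34 mm, tops 34 mm up; dowel teeth to 48 mm up, 28 mm apart, guide each slot. Between the bars it is open down to a 12 mm base board: fingers fit beside a pin's middle. Dark stop board, 10 mm thick, 56 mm high, at the -x end
- slot_1 (a point): where a pin's centre lies when fully home in the first slot: 33 mm to the rack's +y side, 44 mm above the counter; axes as the rack's. The pin lies along x on both bars, flat down, its chamfered nose about 8.5 mm inside a notch in the stop board (towards -x). A pin turned the wrong way cannot get home: its square end stops against the board, centre 8.5 mm short
- slot_2 (a point): the same for the second slot, 33 mm to the rack's -y side
- rack_stop (a point): middle of the stop board's inner face, 46.5 mm from the middle of the rack in its -x direction, 44 mm up; axes as the rack's. Opposite each slot the board has a notch 17 mm wide, open at the top and cut down to 34 mm above the counter: it takes a chamfered nose, not a square end
- moka_base: tarnished aluminium moka pot base, 92 mm wide, 75 mm high, standing; origin under its centre. Bystander: leave alone
- gasket_a: black rubber ring 66 mm across, 6 mm thick, lying flat; origin under its centre. Bystander: leave alone
- gasket_b: black rubber ring 66 mm across, 6 mm thick, lying flat; origin under its centre. Bystander: leave alone
- tamper: wooden tamper, 54 mm wide, 88 mm high, standing; origin under its centre. Bystander: leave alone
- lid_knob: chrome lid knob, 26 mm wide, 28 mm high, standing between the pins; origin under its centre. Bystander: leave alone
- screwdriver: screwdriver about 170 mm long, lying along its x axis; origin under its middle. Bystander: leave alone
Mind the look-alikes: they are no part of the job. What is shaped like the part that bears pin_a_center but turquoise is not meant.

How it is judged:
By the outcome, as a careful person would: the job done as asked, in the order asked, and still so for the second after the job is handed in, with the robot touching nothing.
It also fails if it takes over 72 s, if anything falls off the work surface, if the arm or the gripper's body presses on something with over 40 N, if the wrist force passes 120 N, or if a joint passes its speed limit or range.

## Robot

A 6-joint arm with a two-finger parallel gripper is mounted at the origin on the work surface. World frame = base frame: x ahead of the robot, y to its left, z up, the work surface at z = 0. Lengths are in m, angles in rad, forces in N, time in s.
With the tool pointing down it reaches from about 0.2 to 0.875 m from the base axis. Payload 3.4 kg.
Tool frame: the origin (TCP) lies between the finger pads; the fingertips stand 25 mm ahead of it and the grasp point (between the pads) lies 6 mm ahead of it (r.nose_length is the z of the fingertips in the tool frame, in m); z points along the fingers, y is the line along which they close (so a half turn about z gives the same grasp; the last joint's range is limited). The gripper opens to 94 mm and grips with 3 to 60 N. Pads are 16 mm wide; open, the fingers measure 119 mm over their backs; the gripper's body (75 mm by 177 mm) begins 78 mm behind the grasp point.
Start: joints at [1.02, 0.276, 1.505, -0, 1.361, -0.121], TCP at [0.24, 0.523, 0.23] pointing down, gripper open.
Joint ranges: [-2.89, 2.89], [-0.75, 2.08], [0.22, 2.7], [-1.18, 4.32], [0.11, 2.71], [-2.7, 2.7]. Speed limits (rad/s): [2.57, 2.57, 3.14, 3.14, 3.14, 3.14].

## Interface

Orientations are given as a unit quaternion [w, x, y, z].
In Python, from plant import r, gripper_to, inverse_kinematics, vision, models, telemetry gives the robot as it stands. Calls block until the motion is done:
- r.move_to(position, orientation): joint-space move of the TCP to a pose.
- r.move_l(position, rot=None, vel=0.15, guard=None): straight line of the TCP; rot=None keeps the orientation; vel is the mean speed in m/s. With guard (N) it stops when the force on the tool has changed by that much, and returns True; else False.
- r.movej(angles): joint-space move.
- gripper_to(opening, f_grip=None): finger opening in m; f_grip is the grip in N (None keeps the last); returns when the fingers have stopped.
- r.hold(seconds).
- inverse_kinematics(position, orientation): joint angles nearest the present ones, or None.
- vision.snapshot(name): name is "scene" or "top" or "wrist"; returns the picture (480x640x3 uint8, red, green, blue); there is no depth.
- vision.get_calibration(name): a dict with "fx", "fy", "cx", "cy" (pixels), "D" ([k1, k2, p1, p2, k3] as OpenCV has them; the pictures are not rectified), "position" and "orientation" of the camera in the world. Camera axes: x right, y down, z forward; pixel columns grow to the right and rows downward; lengths in m; the calibration is good to about 2 mm. A picture is of the moment at which its call begins: read the wrist's pose just before it. get_calibration takes no time and is no camera call; for the wrist camera it gives the pose at the moment of the call.
A pose or a line that the arm cannot do raises r.PlanningError and nothing moves.
- r.sign_off(): hands the job in; it is judged then, once.
Trained networks look in the newest picture that a camera, given by its name, has taken for a name from the list of things; names that differ only in an ending like _2 or _b are one class to them, and where a whole thing is asked for, a point or a joint stands for the part that bears it (a point fixed in the world has none). Each returns a list of dicts, best first, with "score" (0 to 1); they miss things now and then, are a little off and sometimes report something else, mostly with a low value. They report only what shows in the picture. A call takes as long as a camera call. They do not tell look-alikes from the thing itself.
- models.boxes_of(thing, camera): "at" ([x, y, z] in m, in world coordinates, good to about 4 mm: the middle of the surface that is visible of it).
- models.regions_of(thing, camera): "pixels" (480x640 bool, what is visible of it).
- models.mark_of(thing, camera): "at" ([x, y, z] in m, in world coordinates, good to about 4 mm: a listed point, or the origin of a listed thing).
Readings, each from a call of its own:
- telemetry.current_t(): time.
- telemetry.current_joints(): joint angles.
- telemetry.current_dq(): joint speeds.
- telemetry.current_joint_efforts(): joint torques, N m.
- telemetry.current_ee_pos(): TCP position.
- telemetry.current_tool_rot(): TCP orientation.
- telemetry.current_wrist_force(): force on the tool from outside, world axes, zero at the start.
- telemetry.current_torque(): the same for the moment, N m.
- telemetry.current_opening(): finger opening in m.
- telemetry.current_finger_force(): force on a finger pad.
Only numpy, scipy, OpenCV 4.12 (cv2) and the standard library are available. Lean on these libraries where they do the work, as an engineer would, in place of code of your own. Each camera call takes 0.05 s, during which the arm holds its last target. There are 200 camera calls.

## Working session

There is one attempt and no reset: what is moved stays moved. The work goes in short steps, each a Python script; the robot and the scene stay as the last script left them, time stands still between calls to the robot, and variables do not carry over. Pictures are saved under pics/ and viewed, at most 11 in all, crops included, and the job is handed in when it is done.

```bash
ls; mkdir -p pics; python3 - <<'E'
from plant import r, gripper_to, inverse_kinematics, vision, models, telemetry
import cv2,numpy as np
for c in ("scene","top"):
    im=vision.snapshot(c); cv2.imwrite(f"pics/{c}0.png",im[:,:,::-1])
    k=vision.get_calibration(c); print(c,np.round(k["position"],3),np.round(k["orientation"],3),k["fx"])
    for n in ("pin_a_center","gauge_mouth","gauge","vise","rack","slot_1","rack_stop","lid_knob","screwdriver"):
        print(n,[(np.round(d["at"],3).tolist(),round(d["score"],2)) for d in models.mark_of(n,c)[:5]])
print(telemetry.current_t(),telemetry.current_tool_rot())
E
```

```text
pics
scene [ 1.007 -0.281  0.905] [-0.255  0.833  0.471 -0.135] 523.8547980964934
pin_a_center [([0.355, 0.203, 0.013], 0.82), ([0.488, 0.112, 0.01], 0.58)]
gauge_mouth [([0.484, -0.267, 0.123], 0.89), ([0.744, 0.004, 0.001], 0.69)]
gauge [([0.506, -0.278, 0.104], 0.64)]
vise [([0.496, -0.273, -0.002], 0.96)]
rack [([0.545, 0.298, -0.001], 0.98)]
slot_1 [([0.531, 0.268, 0.044], 0.86), ([0.552, 0.331, 0.041], 0.71)]
rack_stop [([0.499, 0.31, 0.043], 0.62)]
lid_knob [([0.528, 0.002, 0.002], 0.67)]
screwdriver [([0.696, -0.294, 0.005], 0.7)]
top [0.503 0.006 1.224] [ 0.017 -0.701  0.713 -0.015] 517.9694408068152
pin_a_center [([0.356, 0.205, 0.006], 0.9), ([0.492, 0.111, 0.008], 0.77)]
gauge_mouth [([0.482, -0.267, 0.126], 0.65), ([0.496, 0.307, 0.041], 0.23)]
gauge [([0.504, -0.276, 0.112], 0.56)]
vise [([0.497, -0.272, 0.002], 0.97), ([0.493, 0.112, 0.008], 0.72)]
rack [([0.542, 0.301, -0.003], 0.96), ([0.716, 0.088, -0.002], 0.27), ([0.498, -0.271, 0.001], 0.23)]
slot_1 [([0.529, 0.267, 0.045], 0.94), ([0.551, 0.332, 0.045], 0.93)]
rack_stop [([0.501, 0.309, 0.042], 0.57)]
lid_knob [([0.527, 0.004, -0.002], 0.66)]
screwdriver [([0.697, -0.293, -0.002], 0.78), ([0.494, 0.31, 0.042], 0.33)]
1.0 [2.32725516e-05 2.13250315e-01 9.76997593e-01 8.10096222e-05]
```

View pics/top0.png

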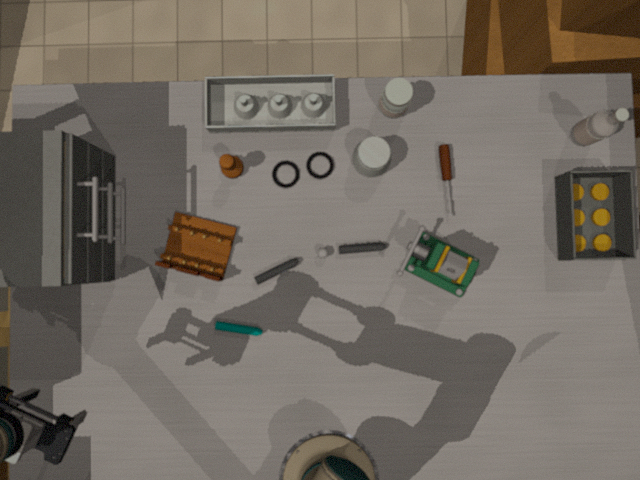

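View pics/scene0.png

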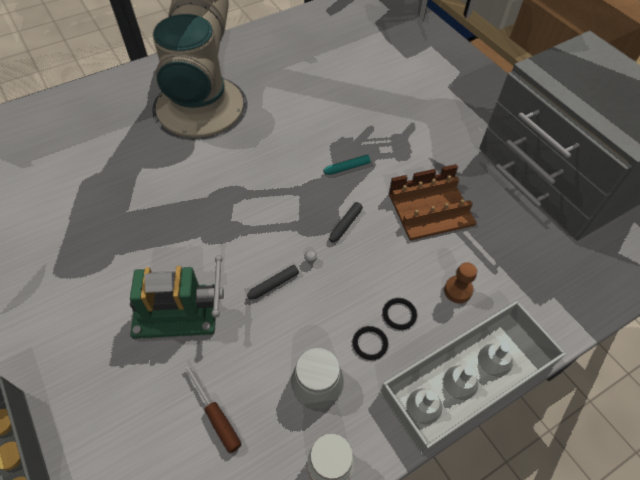

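The top view shows the dark pins at (278,270) and (363,248). The turquoise decoy is at (238,328), the rack at (200,245) and the vise at (445,265). Next I'll take close looks with the wrist camera.

```bash
cat > h.py <<'E'
from plant import r, gripper_to, inverse_kinematics, vision, models, telemetry
import cv2,numpy as np
from scipy.spatial.transform import Rotation as R
def quat(M): q=R.from_matrix(M).as_quat(); return [q[3],q[0],q[1],q[2]]
def mat(q): return R.from_quat([q[1],q[2],q[3],q[0]]).as_matrix()
def rot(z,y):  # tool z, closing axis y
    z=np.array(z,float);z/=np.linalg.norm(z);y=np.array(y,float);y-=z*(y@z);y/=np.linalg.norm(y)
    return np.c_[np.cross(y,z),y,z]
def down(yaw): # tool down, closing axis perpendicular to pin direction yaw
    return quat(rot([0,0,-1],[-np.sin(yaw),np.cos(yaw),0]))
def ray(cam,uv,k=None):
    k=k or vision.get_calibration(cam)
    K=np.array([[k["fx"],0,k["cx"]],[0,k["fy"],k["cy"]],[0,0,1]])
    p=cv2.undistortPoints(np.array(uv,float).reshape(-1,1,2),K,np.array(k["D"])).reshape(-1,2)
    return np.array(k["position"]),np.c_[p,np.ones(len(p))]@mat(k["orientation"]).T
def onplane(cam,uv,z,k=None):
    o,d=ray(cam,uv,k); return o+d*((z-o[2])/d[:,2])[:,None]
def pose(p,M,off=0.006): return np.array(p)-off*M[:,2]   # grasp point -> TCP
E
python3 - <<'E'
from h import *
def look(p,yaw,name,things):
    r.move_to(p,down(yaw)); r.hold(0.2)
    k=vision.get_calibration("wrist"); im=vision.snapshot("wrist"); cv2.imwrite(f"pics/{name}.png",im[:,:,::-1])
    print(name,np.round(k["position"],3),np.round(mat(k["orientation"]),2).tolist(),k["fx"])
    for n in things: print(n,[(np.round(d["at"],4).tolist(),round(d["score"],2)) for d in models.mark_of(n,"wrist")[:4]])
    for d in models.regions_of("pin_a_center","wrist")[:4]:
        m=np.argwhere(d["pixels"])[:,::-1]; 
        if len(m)<50: continue
        w=onplane("wrist",m.astype(float),0.012,k)[:,:2]; c,s,b=cv2.minAreaRect((w*1000).astype(np.float32)),0,0
        print("region",round(d["score"],2),len(m),c)
look([0.50,0.22,0.33],-0.3,"rackw",("pin_a_center","rack","slot_1","rack_stop"))
print(telemetry.current_t())
look([0.47,-0.18,0.33],-0.3,"visew",("pin_a_center","gauge_mouth","gauge","vise"))
print(telemetry.current_t())
E
```

```text
rackw [0.437 0.242 0.483] [[0.29, 0.93, 0.22], [0.96, -0.29, -0.07], [-0.0, 0.23, -0.97]] 354.1037201914479
pin_a_center [([0.3548, 0.2082, 0.0154], 0.91), ([0.4863, 0.1141, 0.0107], 0.7)]
rack [([0.5423, 0.2977, -0.0008], 0.89)]
slot_1 [([0.5508, 0.3295, 0.0416], 0.91), ([0.5329, 0.2681, 0.0464], 0.72)]
rack_stop [([0.4971, 0.3114, 0.0443], 0.6)]
region 0.78 1227 ((490.2457275390625, 115.22763061523438), (22.425392150878906, 113.93311309814453), 26.58403205871582)
region 0.7 10295 ((551.472412109375, 303.1021423339844), (168.0680694580078, 130.0248260498047), 74.45669555664062)
region 0.69 1542 ((356.1608581542969, 203.47544860839844), (111.29491424560547, 23.089672088623047), 80.62409210205078)
3.025
visew [ 0.408 -0.158  0.483] [[0.29, 0.93, 0.22], [0.96, -0.29, -0.07], [-0.0, 0.23, -0.97]] 354.1037201914479
pin_a_center [([0.4878, 0.1139, 0.0097], 0.81), ([0.3532, 0.2023, 0.0165], 0.78)]
gauge_mouth [([0.4817, -0.2649, 0.1258], 0.9)]
gauge [([0.5043, -0.2803, 0.1114], 0.75)]
vise [([0.4953, -0.2737, -0.0026], 0.88)]
region 0.94 1496 ((356.55145263671875, 204.2871856689453), (118.53911590576172, 22.18721580505371), 79.74124145507812)
region 0.74 1452 ((488.1468811035156, 114.25411224365234), (24.15938377380371, 116.17208099365234), 25.469722747802734)
region 0.55 2271 ((791.806396484375, -117.51856994628906), (108.39861297607422, 72.13616943359375), 72.19169616699219)
region 0.44 1273 ((538.3311157226562, -86.15922546386719), (23.13131332397461, 111.38983917236328), 4.105148792266846)
5.0083
```

View pics/visew.png

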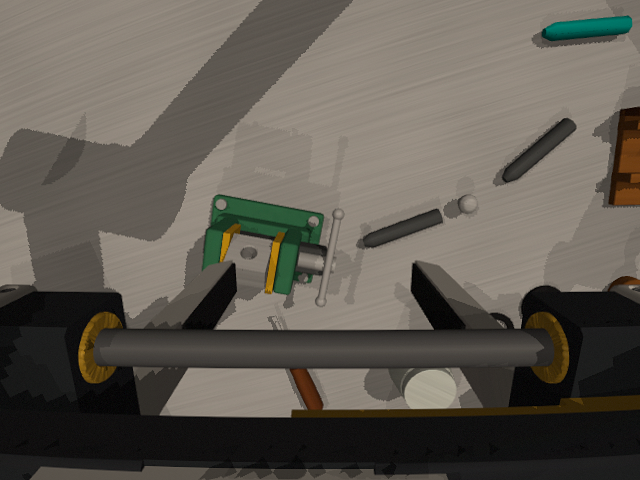

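View pics/rackw.png

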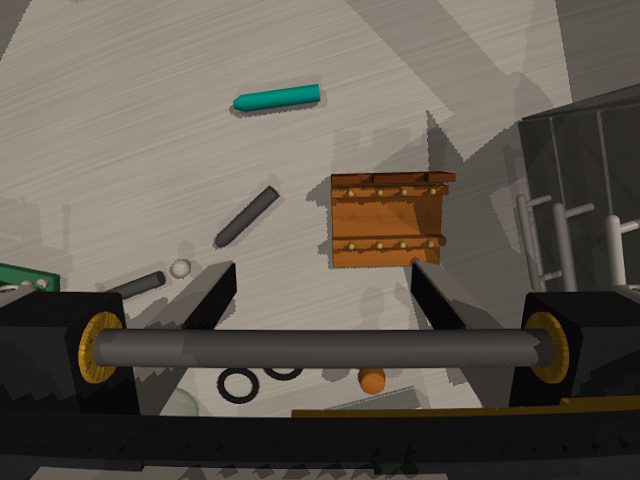

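The wrist views show the bore mouth at (248,252) opening towards the robot, and the stop board along row 176 of the rack view. Both pins look tapered at their -y end, at (508,178) and (368,242). I'll work out the yaws and check reachability.

```bash
cat > plan.py <<'E'
from h import *
def setup(hyaw):
    h=np.array([np.cos(hyaw),np.sin(hyaw),0]); c,s=np.cos(np.radians(35)),np.sin(np.radians(35))
    b=h*c+[0,0,s]; zt=h*s-np.array([0,0,c]); return h,b,zt
E
python3 - <<'E'
from plan import *
# wrist calibrations at the two look poses
def kk(pos):
    k=vision.get_calibration("wrist"); k["position"]=pos; return k
kr,kv=kk([.437,.242,.483]),kk([.408,-.158,.483])
def yaw(a,b): d=b-a; return round(np.degrees(np.arctan2(d[1],d[0])),1)
p=onplane("wrist",[[332,175],[447,173]],.056,kr);print("stop y yaw",yaw(*p))
p=onplane("wrist",[[332,268],[441,267]],.012,kr);print("base y",yaw(*p))
p=onplane("wrist",[[350,192],[431,191],[350,245],[431,244]],.048,kr);print("dowels",p[:,:2].round(3).tolist(),yaw(p[0],p[1]),yaw(p[0],p[2]))
p=onplane("wrist",[[221,204],[313,221]],.02,kv);print("vise -y",yaw(*p))
p=onplane("wrist",[[283,232],[268,292]],.121,kv);print("jaw (along -x)",yaw(*p))
p=onplane("wrist",[[248,253]],.125,kv);print("mouth",p.round(4))
hy=np.radians(160);h,b,zt=setup(hy)
mouth=np.array([.4827,-.2663,.125])
for name,pin,py in (("a",[.489,.1145,.01],-64),("b",[.538,-.087,.01],-86)):
  for f in (1,-1):  # tool y sign relative to grasp dir
    M=rot([0,0,-1],f*np.array([-np.sin(np.radians(py)),np.cos(np.radians(py)),0]))
    # pressed end (-y end) dir in tool frame = tool x * sgn
    sg=np.sign(M[:,0]@[np.cos(np.radians(py)),np.sin(np.radians(py)),0])
    out=[inverse_kinematics(pose(pin,M),quat(M))]
    for s2 in (1,-1): # press -y end / other end
        x=-b*sg*s2; Mg=np.c_[x,np.cross(zt,x),zt]; out.append(inverse_kinematics(pose(mouth+.1*b,Mg),quat(Mg)))
    for s2 in (1,-1): # -y end towards stop / other
        rx=np.array([np.cos(np.radians(-18)),np.sin(np.radians(-18)),0]);x=-rx*sg*s2;Ms=np.c_[x,np.cross([0,0,-1],x),[0,0,-1]]
        out.append(inverse_kinematics(pose([.551,.331,.06],Ms),quat(Ms)))
    print(name,f,sg,[None if q is None else np.round(q,2).tolist() for q in out])
E
```

```text
stop y yaw 74.0
base y 73.3
dowels [[0.493, 0.259], [0.521, 0.355], [0.558, 0.24], [0.587, 0.339]] 73.7 -16.2
vise -y 62.1
jaw (along -x) -32.3
mouth [[ 0.484  -0.2647  0.125 ]]
a 1 -1.0 [[0.09, 0.39, 1.96, -0.0, 0.8, -0.36], [-0.58, 0.5, 1.42, -0.13, 1.81, -1.79], [-0.58, 0.5, 1.42, -0.13, 1.81, 1.35], [0.43, 0.5, 1.58, -0.0, 1.06, 2.32], [0.43, 0.5, 1.58, -0.0, 1.06, -0.82]]
a -1 1.0 [None, [-0.58, 0.5, 1.42, -0.13, 1.81, 1.35], [-0.58, 0.5, 1.42, -0.13, 1.81, -1.79], [0.43, 0.5, 1.58, -0.0, 1.06, -0.82], [0.43, 0.5, 1.58, -0.0, 1.06, 2.32]]
b 1 -1.0 [[-0.29, 0.44, 1.86, -0.0, 0.84, -0.36], [-0.58, 0.5, 1.42, -0.13, 1.81, -1.79], [-0.58, 0.5, 1.42, -0.13, 1.81, 1.35], [0.43, 0.5, 1.58, -0.0, 1.06, 2.32], [0.43, 0.5, 1.58, -0.0, 1.06, -0.82]]
b -1 1.0 [None, [-0.58, 0.5, 1.42, -0.13, 1.81, 1.35], [-0.58, 0.5, 1.42, -0.13, 1.81, -1.79], [0.43, 0.5, 1.58, -0.0, 1.06, -0.82], [0.43, 0.5, 1.58, -0.0, 1.06, 2.32]]
```

```bash
cat >> plan.py <<'E'
h,b,zt=setup(np.radians(150)); mouth=np.array([.4828,-.2660,.125]); OFF=.018
def pick(c,py):   # c = pin centre xy, py yaw of its -y end; tool x = away from that end
    py=np.radians(py); u=np.array([np.cos(py),np.sin(py),0]); M=np.c_[-u,np.cross([0,0,-1],-u),[0,0,-1]]; q=quat(M)
    r.move_to([c[0],c[1],.13],q); gripper_to(.05)
    hit=r.move_l([c[0],c[1],.028],vel=.12,guard=8); gripper_to(0.0,40)
    print("hit",hit,"opening",telemetry.current_opening(),"F",telemetry.current_finger_force())
    r.move_l([c[0],c[1],.16],vel=.2)
def gauge(end):   # end=+1: press the end at -tool x, -1: at +tool x
    x=b*end; M=np.c_[x,np.cross(zt,x),zt]; q=quat(M); at=lambda d: pose(mouth+d*b,M,OFF)
    r.move_to(at(.10),q); r.hold(.3); f0=telemetry.current_wrist_force()
    r.move_l(at(.066),vel=.12); hit=r.move_l(at(.040),vel=.02,guard=8)
    p=telemetry.current_ee_pos()+OFF*mat(telemetry.current_tool_rot())[:,2]-mouth
    print("hit",hit,"depth",p@b,"lateral",p-(p@b)*b,"dF",np.array(telemetry.current_wrist_force())-f0)
E
python3 - <<'E'
from plan import *
pick([.489,.1145],-64); print(telemetry.current_t())
gauge(1); print(telemetry.current_t())
cv2.imwrite("pics/g1.png",vision.snapshot("wrist")[:,:,::-1])
E
```

```text
hit False opening 0.019447832698708103 F 39.990418776869774
9.5667
hit True depth 0.047482492634231384 lateral [-1.36531101e-05  5.22171374e-04 -3.89755340e-04] dF [1.14272321 0.78282909 5.74909729]
12.6
```

View pics/g1.png

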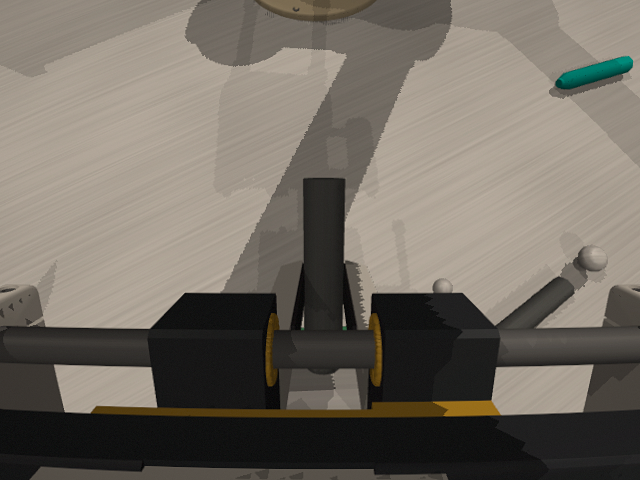

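Contact came at 47.5 mm depth, so the end slipped in and is chamfered. The picture agrees: the outer end at (324,178) is full width. Next is a close look at the rack.

```bash
cat >> plan.py <<'E'
def retract(end,d=.11):
    x=b*end; M=np.c_[x,np.cross(zt,x),zt]; r.move_l(pose(mouth+d*b,M,OFF),vel=.2)
ry=np.radians(-17); RX=np.array([np.cos(ry),np.sin(ry),0]); RY=np.array([-RX[1],RX[0],0]); RC=np.array([.5427,.2985,0])
def slotM(end): x=RX*end; return np.c_[x,np.cross([0,0,-1],x),[0,0,-1]]
E
python3 - <<'E'
from plan import *
p=telemetry.current_ee_pos(); print("more",r.move_l(np.array(p)-.004*b,vel=.02,guard=10)); p2=telemetry.current_ee_pos(); print("extra",(p2-p)@b,telemetry.current_wrist_force())
retract(1)
r.move_to(RC-.05*RX-.05*RY+[0,0,.21],quat(slotM(1))); r.hold(.2)
k=vision.get_calibration("wrist"); im=vision.snapshot("wrist"); cv2.imwrite("pics/r1.png",im[:,:,::-1]); 
import pickle; pickle.dump(k,open("k.pkl","wb"))
for n in ("rack","slot_1","rack_stop"): print(n,[(np.round(d["at"],4).tolist(),round(d["score"],2)) for d in models.mark_of(n,"wrist")[:4]])
print(telemetry.current_t(),telemetry.current_opening())
E
```

```text
more False
extra -0.00042248313902032214 [-3.57933146  2.40970441  7.8211508 ]
rack [([0.5418, 0.293, 0.0001], 0.9)]
slot_1 [([0.5501, 0.3304, 0.0405], 0.84), ([0.5309, 0.2661, 0.0435], 0.74)]
rack_stop [([0.4985, 0.31, 0.0449], 0.85)]
17.1417 0.019355311600504972
```

View pics/r1.png

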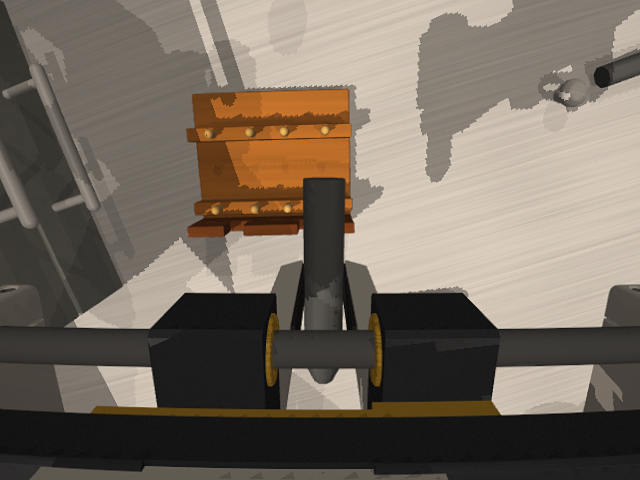

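```bash
python3 - <<'E'
from plan import *
import pickle; k=pickle.load(open("k.pkl","rb"))
px=[[209,132],[250,132],[284,131],[325,130],[215,210],[255,209],[287,209]]
w=onplane("wrist",px,.046,k)[:,:2]
m=np.array([[34,51],[34,15],[34,-15],[34,-51],[-34,51],[-34,15],[-34,-15]])/1000
T,_=cv2.estimateAffinePartial2D(m,w); print("scale",np.hypot(*T[:,0]),"yaw",np.degrees(np.arctan2(T[1,0],T[0,0])),"c",T[:,2])
print("res mm",((m@T[:,:2].T+T[:,2]-w)*1e3).round(1).tolist())
tz=telemetry.current_ee_pos(); e=onplane("wrist",[[324,179]],tz[2]-.008,k)[0]-tz; print("end",e@RX,e@RY)
E
```

```text
Traceback (most recent call last):
cv2.error: OpenCV(4.12.0) /io/opencv/modules/calib3d/src/ptsetreg.cpp:1108: error: (-215:Assertion failed) count >= 0 && to.checkVector(2) == count in function 'estimateAffinePartial2D'
```

```bash
python3 - <<'E'
from plan import *
import pickle; k=pickle.load(open("k.pkl","rb"))
px=[[209,132],[250,132],[284,131],[325,130],[215,210],[255,209],[287,209]]
w=np.ascontiguousarray(onplane("wrist",px,.046,k)[:,:2])
m=np.array([[34,51],[34,15],[34,-15],[34,-51],[-34,51],[-34,15],[-34,-15]])/1000
T,_=cv2.estimateAffinePartial2D(m,w,ransacReprojThreshold=.01); print("scale",np.hypot(*T[:,0]),"yaw",np.degrees(np.arctan2(T[1,0],T[0,0])),"c",T[:,2])
print("res mm",((m@T[:,:2].T+T[:,2]-w)*1e3).round(1).tolist())
tz=telemetry.current_ee_pos(); e=onplane("wrist",[[324,179]],tz[2]-.008,k)[0]-tz; print("end",e@RX,e@RY)
E
```

```text
scale 0.9951087127627116 yaw -16.040512134886903 c [0.54158134 0.29851695]
res mm [[-0.6, 0.4], [0.2, 0.1], [-0.1, -0.1], [-0.3, -0.5], [0.2, -0.2], [0.2, 0.6], [0.4, -0.3]]
end 0.05317796919177729 0.0013705768141885678
```

```bash
cat >> plan.py <<'E'
ry=np.radians(-16.4); RX=np.array([np.cos(ry),np.sin(ry),0]); RY=np.array([-RX[1],RX[0],0]); RC=np.array([.5416,.2985,0])
def place(ys,end):
    q=quat(slotM(end)); at=lambda x,z: RC+x*RX+ys*RY+[0,0,z]
    r.move_to(at(.015,.13),q); r.move_l(at(.015,.072),vel=.1)
    hit=r.move_l(at(.015,.059),vel=.015,guard=3); z=telemetry.current_ee_pos()[2]; print("down",hit,z)
    hit=r.move_l(at(-.005,z),vel=.02,guard=10); p=telemetry.current_ee_pos()-RC
    print("push",hit,"x",p@RX,"y",p@RY-ys,"F",telemetry.current_wrist_force(),telemetry.current_opening())
E
python3 - <<'E'
from plan import *
place(.033,1); print(telemetry.current_t())
cv2.imwrite("pics/p1.png",vision.snapshot("wrist")[:,:,::-1])
E
```

```text
down True 0.06226100013364068
push True x -0.0002680451628477678 y -0.0011367448838806998 F [ 0.01034823 -0.41409937  2.55582295] 0.019319601192392656
19.9
```

View pics/p1.png

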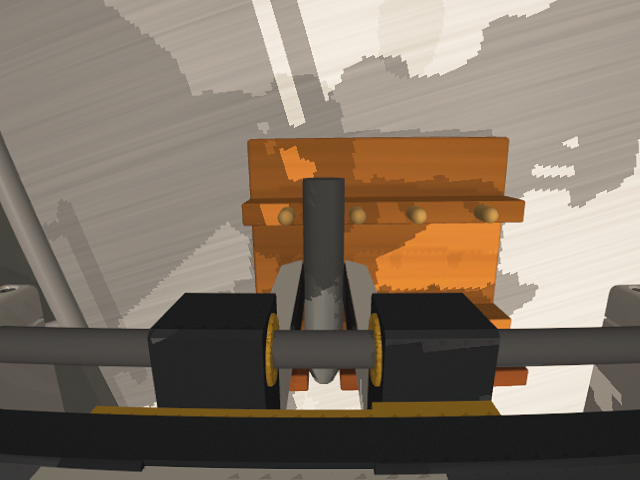

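The nose is in the notch at (325,380). I'll give one more gentle push, release, and then fetch pin B.

```bash
cat >> plan.py <<'E'
def seat():
    p=np.array(telemetry.current_ee_pos()); hit=r.move_l(p-.004*RX,vel=.015,guard=14)
    p2=np.array(telemetry.current_ee_pos()); print("seat",hit,(p2-p)@RX,"x",(p2-RC)@RX,telemetry.current_wrist_force())
    r.hold(.1); gripper_to(.045); r.move_l(p2+[0,0,.09],vel=.15)
E
python3 - <<'E'
from plan import *
seat()
q=down(np.radians(-86)); u=np.array([np.cos(np.radians(-86)),np.sin(np.radians(-86)),0])
r.move_to([.53,-.02,.25],quat(np.c_[-u,np.cross([0,0,-1],-u),[0,0,-1]])); r.hold(.2)
k=vision.get_calibration("wrist"); im=vision.snapshot("wrist"); cv2.imwrite("pics/b0.png",im[:,:,::-1])
for d in models.regions_of("pin_b_center","wrist")[:4]:
    m=np.argwhere(d["pixels"])[:,::-1]
    print(round(d["score"],2),len(m),m.mean(0).round(),cv2.minAreaRect((onplane("wrist",m.astype(float),.013,k)[:,:2]*1000).astype(np.float32)))
vision.snapshot("top"); print([(np.round(d["at"],4).tolist(),round(d["score"],2)) for d in models.mark_of("pin_b_center","top")])
print(telemetry.current_t())
E
```

```text
seat False -0.0005647834117928966 x -0.0007916515962835967 [ 6.83984447 -3.71534724  0.29265947]
0.79 1481 [326. 266.] ((538.7930908203125, -84.63958740234375), (19.503442764282227, 110.90899658203125), 2.809112310409546)
[]
24.5667
```

View pics/b0.png

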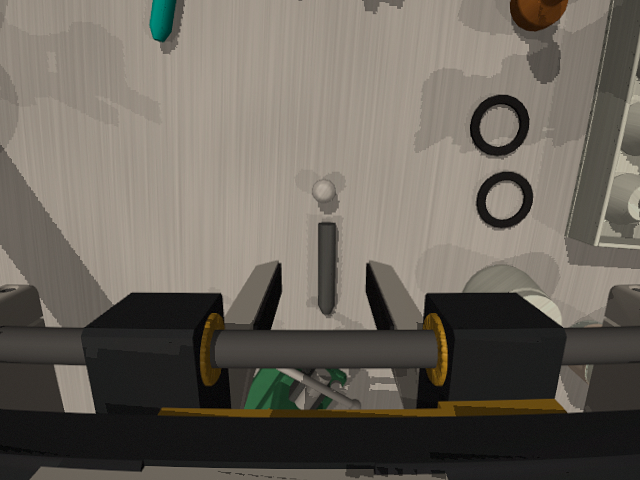

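Pin B runs from (327,223) to (327,313), with the lower end (-y) looking tapered. I'll pick it and feel it in the gauge.

```bash
python3 - <<'E'
from plan import *
pick([.5388,-.0850],-87.2); gauge(1)
p=np.array(telemetry.current_ee_pos()); print("more",r.move_l(p-.004*b,vel=.02,guard=10)); p2=telemetry.current_ee_pos(); print("extra",(p2-p)@b,telemetry.current_wrist_force())
im=vision.snapshot("wrist"); cv2.imwrite("pics/g2.png",im[150:450,200:440,::-1]); print(telemetry.current_t())
E
```

```text
hit False opening 0.019434187433921182 F 39.97961782850325
hit True depth 0.048280383498897336 lateral [-0.00024652  0.00013075 -0.00039827] dF [-0.90966719 -0.18699952  6.04333656]
more False
extra -0.0004234678470176152 [-4.15156368  2.31097672  8.21240605]
31.1667
```

View pics/g2.png

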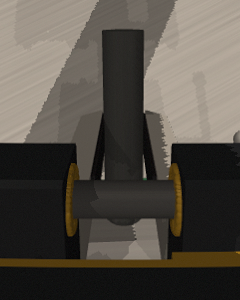

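The stop was at about 48 mm, and the outer end is full width at crop pixel (123,32). So the pressed end is chamfered on this pin too. Now to place it in slot 2.

```bash
python3 - <<'E'
from plan import *
retract(1); place(-.033,1); seat(); print(telemetry.current_t())
r.move_to(RC-.05*RX+[0,0,.25],quat(slotM(1))); r.hold(.2)
k=vision.get_calibration("wrist"); im=vision.snapshot("wrist"); cv2.imwrite("pics/end.png",im[:,:,::-1])
for d in models.regions_of("pin_b_center","wrist")[:4]:
    m=np.argwhere(d["pixels"])[:,::-1]; c=cv2.minAreaRect((onplane("wrist",m.astype(float),.047,k)[:,:2]*1000).astype(np.float32))
    v=np.array([*c[0],0])/1e3-RC; print(round(d["score"],2),len(m),c,"rack",v@RX,v@RY)
print(telemetry.current_t())
E
```

```text
down True 0.062221373614278735
push True x 0.001468099996203612 y -0.0007397735636852157 F [-0.48732408  0.53228187  3.23575848] 0.019679651887770683
seat False -0.0005126551756750103 x 0.0009554448205286015 [ 7.54996919 -3.54371828 -1.43907873]
39.0083
0.88 2346 ((532.008544921875, 267.5581970214844), (21.661640167236328, 111.78585052490234), 73.29280853271484) rack -0.00046506316231913626 -0.03239096939475602
0.47 2285 ((549.1983642578125, 330.6999206542969), (20.6658935546875, 110.95082092285156), 73.92601776123047) rack -0.0018021554915939161 0.033035167096921676
0.33 14006 ((546.0423583984375, 297.8612365722656), (152.93142700195312, 126.79356384277344), 74.0787124633789) rack 0.004441965888300998 0.0006414872593823339
39.8417
```

View pics/end.png

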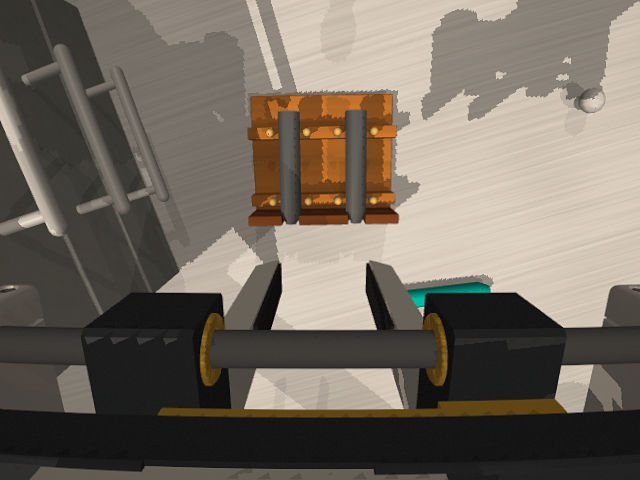

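Both pins lie in their slots with the noses in the notches, outer ends at (289,111) and (355,110). I'll nudge each outer end gently with closed fingertips to check both are fully home.

```bash
python3 - <<'E'
from plan import *
gripper_to(0.0,10)
q=quat(slotM(1))
for ys in (-.033,.033):
    at=lambda x,z: RC+x*RX+ys*RY+[0,0,z]
    r.move_to(at(.09,.14),q); r.move_l(at(.09,.065),vel=.15)
    hit=r.move_l(at(.055,.065),vel=.025,guard=8); p=np.array(telemetry.current_ee_pos()); x1=(p-RC)@RX
    h2=r.move_l(p-.003*RX,vel=.02,guard=10); x2=(telemetry.current_ee_pos()-RC)@RX
    print(hit,x1,h2,x2,telemetry.current_wrist_force()); r.move_l(at(.09,.065),vel=.1); r.move_l(at(.09,.14),vel=.2)
r.move_to(RC-.05*RX+[0,0,.25],q); r.hold(.2)
k=vision.get_calibration("wrist"); im=vision.snapshot("wrist"); cv2.imwrite("pics/end2.png",cv2.resize(im[80:240,230:410,::-1],None,fx=3,fy=3))
print(telemetry.current_t())
E
```

```text
True 0.06297546587579002 False 0.0626572290431317 [ 4.38143924 -2.12920209 -0.58982098]
True 0.0619431760605486 False 0.06161252981414505 [ 5.17179287 -2.06449483 -1.43323598]
48.9
```

View pics/end2.png

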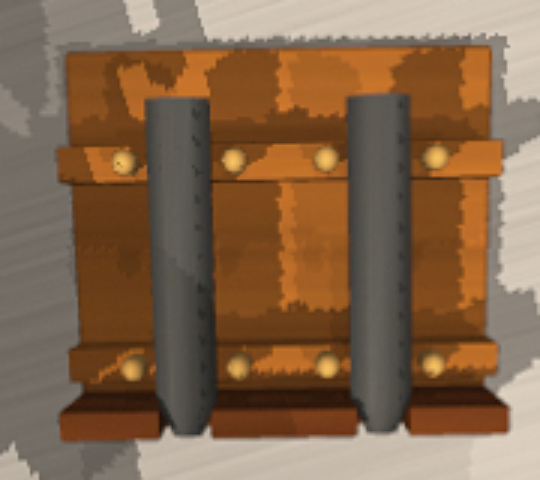

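Both pins are firmly home: the nudge met solid resistance with the ends at about 54–55 mm, and both noses sit in the notches at crop pixels (187,425) and (382,425). Handing in.

```bash
python3 -c "
from plant import r; print(r.sign_off())"
```

```text
the job is handed in; nothing more can be done
None
```

Both dark pins were felt in the gauge one at a time, laid chamfered end first and pushed fully home in slots 1 and 2, and the job was handed in at about 49 s of robot time.

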